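# Set the length stop of a mitre box and lock its cam lever

### The job

Set the mitre box's length stop for the next battens: draw the stop bar out until the full-width line scribed across it is level with the open end of the bed, then keep hold of the bar, so that it does not creep off its line, while you swing the cam lever fully shut along it. Finish while still firmly holding the bar at its line with the lever shut: do not let go. Leave the glue bottle, the sanding block and the offcut where they lie.

Things in the scene. Friction and masses are not known exactly. Their poses are not given: they have to be found in the camera images.
- mitre_box: Aluminium mitre box fixed to the bench. Origin on the bench under the middle of the bed's open (left) end, z up. Bed: 300 mm from there along -y, x -54 to +62 mm, top 40 mm above the bench, with a lengthwise groove at x = 0 for the stop bar, which comes out along +y. At the lever (x below -13, the last 35 mm before the open end) the bed is cut down to 18 mm high.
- fence_end (a point): Top of the fence's end nearest the bed's open end: x = 54, y = -60, z = 78 mm from the mitre box's origin. The 38 mm high fence runs from here along -y on the bed's far edge. Four steel saw-guide pins, 115 mm above the bench, stand on the bed at y = -132 and -148 mm.
- bed_edge (a point): Fixed point at the open end of the bed (mitre box x = 0, y = 0), in the middle of the groove, 36 mm above the bench, at the height of the bar's top: the reading edge. The scribed line belongs here.
- stop_bar: Flat steel bar, 20 mm wide (x), 14 mm high (22 to 36 mm above the bench), sliding along the mitre box's y with about 1.5 N friction; stays where left; axes as the mitre box's. Origin on its top at the scribed line, which crosses the bar's full width (5 mm graduations cover only its near half). The line starts 20 to 32 mm inside the reading edge; travel ends 30 mm past it.
- plate_face (a point): Middle of the inner face (towards the bed) of the steel stop plate at the bar's outer end, 70 mm along +y from the scribed line. The plate is 8 mm thick; x from -10 to +60 mm, 4 to 50 mm above the bench. It does not reach past the bar's near face, where the lever has room. Fingers astride the free bar between bed and plate can push the plate outward.
- plate_top (a point): Middle of the top edge of the stop plate, 50 mm above the bench; 8 mm thick along y, 70 mm wide along x.
- cam_lever (a joint): Lever angle, rad: 0 = shut, along the bar at its near side; grows as the tip swings away towards the mitre box's -x, to 0.65 at most. Starts open, 0.48 to 0.58; stays where left; 2 to 5 N at the tip moves it slowly. From about 0.45 on its cam bites and drags the bar inward (-y) with up to 10 N: 5 to 8 mm if the bar is not held, and a quick snap jerks the bar. A stop ends the travel at 0.
- lever_pivot (a point): The lever's upright pivot axis, 29 mm above the bench, at x = -26, y = -4 mm from the mitre box's origin.
- lever_tip (a point): Middle of the lever's free end, 29 mm above the bench. The lever is 8 mm thick, 14 mm high, with a rubber grip. Shut, it runs along +y to y = 68 mm from the mitre box's origin, inner face at x = -14 mm (4 mm off the bar), outer face at x = -22 mm: bar and shut lever together are 32 mm wide.
- glue_bottle: White glue bottle, 62 mm across, 178 mm high, standing; origin under its middle. Bystander.
- sanding_block: Cork sanding block 106 x 64 x 36 mm, lying; origin under its middle. Bystander.
- offcut: Pine offcut 150 x 40 x 18 mm, lying; origin under its middle. Bystander.

How it is judged:
By the outcome, as a careful person would: the job done as asked, in the order asked, and still so for the second after the job is handed in, while the arm keeps its last pose, push and grip.
It also fails if it takes over 48 s, if anything falls off the work surface, if the arm or the gripper's body presses on something with over 40 N, if the wrist force passes 120 N, or if a joint passes its speed limit or range.

### The arm

A 6-joint arm with a two-finger parallel gripper is mounted at the origin on the work surface. World frame = base frame: x ahead of the robot, y to its left, z up, the work surface at z = 0. Lengths are in mm, angles in rad, forces in N, time in s.
With the tool pointing down it reaches from about 275 to 850 mm from the base axis. Payload 19 kg.
Tool frame: the origin (TCP) lies on the centre line of the jaws, within the pads' length; the fingertips stand 25 mm ahead of it and the grasp point (between the pads) lies 6 mm ahead of it; z points along the fingers, y is the direction in which the jaws open and shut (so a half turn about z gives the same grasp; the last joint's range is limited). The gripper opens to 85 mm and grips with 20 to 120 N. Pads are 22 mm wide; open, the fingers measure 114 mm over their backs; the gripper's body (76 mm by 85 mm) begins 54 mm behind the grasp point. The pads swing forward as they close: fully open they stand 13 mm farther back than shut.
Start: joints at [-1.279, 0.15, 1.437, -0, 1.554, -0.134], TCP at [237.475, -523.64, 256.267] pointing down, gripper open.
Joint ranges: [-2.8, 2.8], [-0.68, 2.1], [0.12, 2.68], [-1.39, 4.53], [0.16, 2.79], [-2.81, 2.81]. Speed limits (rad/s): [1.89, 1.89, 2.22, 3.01, 3.01, 3.01].

### API

Orientations are given as a unit quaternion [w, x, y, z].
In Python, from rig import robot, read_camera gives the robot as it stands.
- The arm moves only by the tool step_arm, never from a script. Its argument "series" is a list of rows, each a list of 7 numbers: the shift along the tool's x, y, z scaled (see below), then the turn, a rotation vector about the tool's x, y, z scaled (see below), then the closure, from -1 (fully open) to 1 (shut), so that 0 is half open. In form: [[dx, dy, dz, rx, ry, rz, fingers], ...]. A call has 1 to 10 rows; each row shifts and turns the commanded pose from where the row before left it, along the tool's axes as they then stand; what a row does not reach is not made up. The controller multiplies each number of a shift by 40 cm and each number of a turn by 0.5 rad. A row lasts 1/8 s, in which the tool goes at most 62.5 mm and 10.7 degrees, less where a joint would pass 70% of its speed; a pose out of reach is approached as far as the arm can. A call with a number of a shift or a turn outside -1 to 1 is refused whole. A call with a gripper value outside its range is refused whole. The fingers move at their own pace and stop on an object; "grip_force" is the grip in N (left out, the last holds). Time passes only in rows, so rows that do not move let the fingers close. It gives the time, the measured TCP pose, the force and the opening at its end, in the units of the state.
- robot.observe(): the state, without advancing time (a new reading comes with each control period).
- read_camera(name): name is "scene" or "top"; returns a dict with "image" (400x640x3 uint8, red, green, blue), "fx", "fy", "cx", "cy" (pixels), "rvec" (rotation vector, rad) and "tvec" (3), from world to camera coordinates, as OpenCV has them. Camera axes: x right, y down, z forward; pixel columns grow to the right and rows downward; lengths in mm; the calibration is good to about 2 mm. A picture is of the moment at which its call begins. There is no depth.
- robot.finish_job(): hands the job in, once; it reports no verdict.
The state is a dict: "t": time; "joint_pos": joint angles; "qd": joint speeds; "tau": joint torques, N m; "tool_pos": TCP position; "tcp_rot": TCP orientation; "contact_force": force on the tool from outside, world axes, zero at the start; "moment": the same for the moment, N m; "grip_width": opening from 0.0 (shut) to 1.0 (fully open).
Only numpy, scipy, OpenCV 4.12 (cv2) and the standard library are available. Lean on these libraries where they do the work, as an engineer would, in place of code of your own. Each camera call takes 0.05 s, during which the arm holds its last target.

## Working session

There is one attempt and no reset: what is moved stays moved. The work goes in short steps, Python scripts to look and compute and a tool call to move; the robot and the scene stay as the last step left them, time stands still between calls to the robot, and variables do not carry over. Pictures are saved under pics/ and viewed, and the job is handed in when it is done.

Besides the shell and the picture viewer there is one more tool, called by a JSON object that holds its "fn" and its "kwargs". step_arm: Moves the arm, as the interface text tells. Its arguments: {"type":"object","properties":{"series":{"type":"array"},"grip_force":{"type":"number"}},"required":["series"]}

```bash
ls; mkdir -p pics; python3 - <<'E'
from rig import robot, read_camera
import cv2
s=robot.observe()
print(s)
for n in("scene","top"):
    c=read_camera(n); cv2.imwrite(f"pics/{n}0.png",c["image"][:,:,::-1])
    print(n,{k:v for k,v in c.items() if k!="image"})
E
```

```text
pics
{'t': 0.0, 'joint_pos': array([-1.27902689e+00,  1.50991792e-01,  1.43801096e+00,  9.20825543e-06,
        1.55379347e+00, -1.33980480e-01]), 'qd': array([ 8.73411519e-05, -8.94643833e-04, -6.69003080e-04,  2.03249599e-05,
       -1.52689805e-04, -1.01498042e-03]), 'tau': array([ 1.38687177e-03, -7.13037729e+01, -5.70865631e+01, -2.35311836e-05,
        8.87429895e-03,  1.32764899e-04]), 'tool_pos': array([ 237.41175646, -523.47138191,  255.68213429]), 'tcp_rot': array([-6.00271913e-04,  9.77427401e-01,  2.11270713e-01, -4.28388632e-05]), 'contact_force': array([-0.11924098,  0.18165501, -0.04428143]), 'moment': array([-0.04317112, -0.03029006,  0.0450306 ]), 'grip_width': 0.9964140770116737}
scene {'fx': 515.7046272558305, 'fy': 515.7046272558305, 'cx': 322.85923226904515, 'cy': 194.85989508481785, 'rvec': array([ 1.56816198,  1.70061958, -0.92000719]), 'tvec': array([ -75.8909523 , -252.40970521, 1663.01739615])}
top {'fx': 362.0587583237777, 'fy': 362.0587583237777, 'cx': 316.5502238312595, 'cy': 196.11249635390675, 'rvec': array([ 2.1633773 , -2.11561158,  0.2029972 ]), 'tvec': array([103.10276077, 578.00364281, 659.80324399])}
```

View pics/scene0.png

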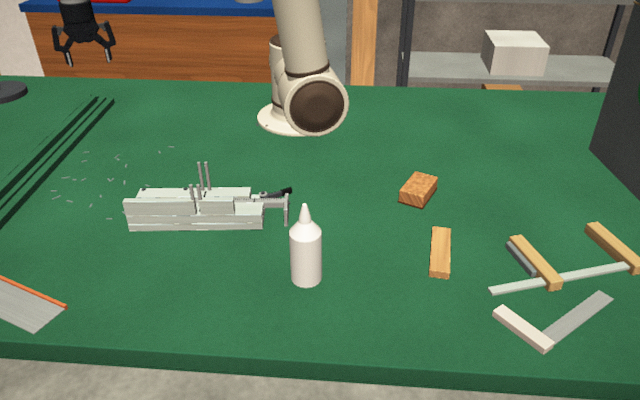

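View pics/top0.png

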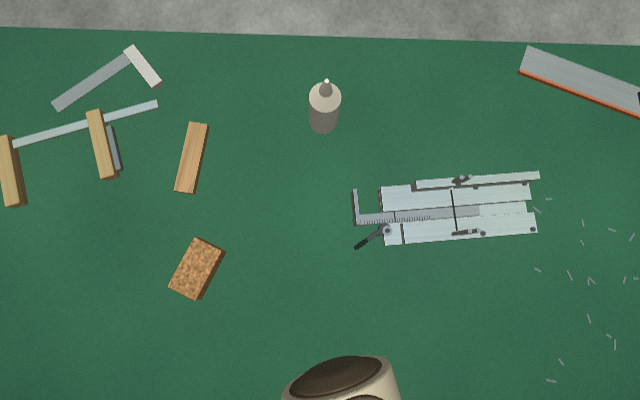

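The scene picture shows the mitre box at about (195,210), with the bottle in front of its open end at (306,250). In the top picture the bed spans columns 380–540, the plate is at (356,205), and the lever tip is at (358,247).

```bash
python3 - <<'E'
import cv2
a=cv2.imread("pics/top0.png")
cv2.imwrite("pics/top0c.png",cv2.resize(a[180:260,340:440],None,fx=8,fy=7.5,interpolation=cv2.INTER_CUBIC)[:600])
cv2.imwrite("pics/top0b.png",cv2.resize(a[155:260,345:555],None,fx=3.8,fy=3.8,interpolation=cv2.INTER_CUBIC))
E
```

```text
(no output)
```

View pics/top0c.png

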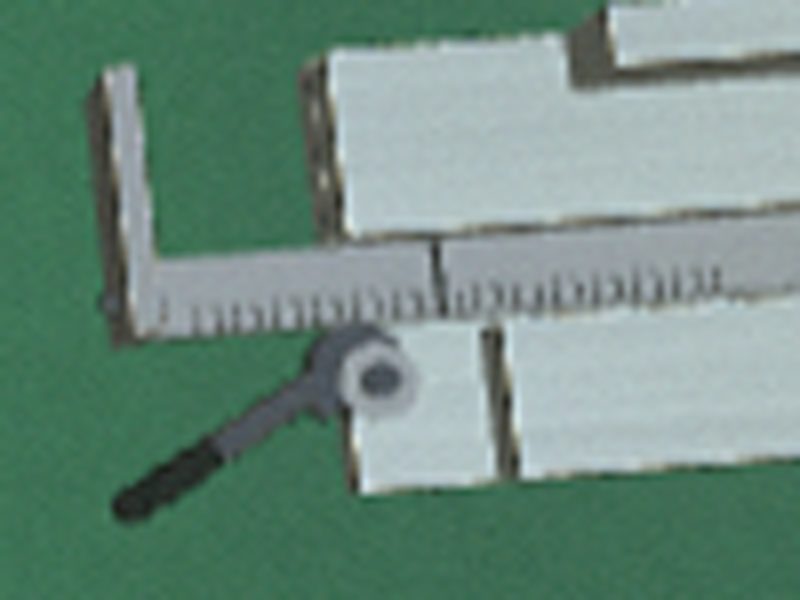

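View pics/top0b.png

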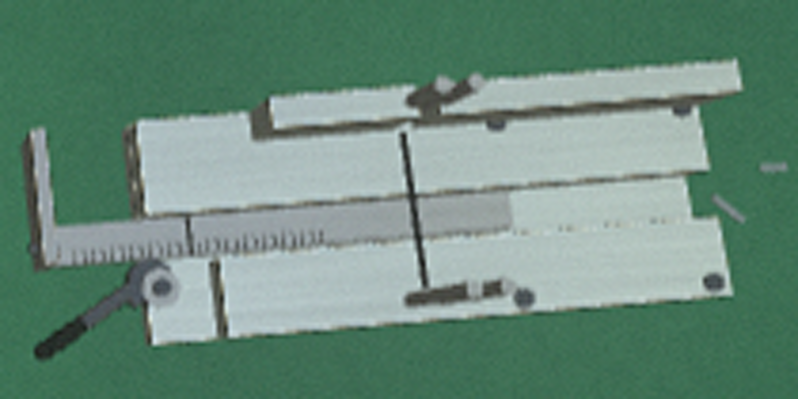

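```bash
cat > h.py <<'E'
import numpy as np, cv2
from scipy.optimize import least_squares
CAM={"scene":dict(f=515.7046272558305,cx=322.85923226904515,cy=194.85989508481785,rvec=[ 1.56816198,  1.70061958, -0.92000719],tvec=[ -75.8909523 , -252.40970521, 1663.01739615]),
"top":dict(f=362.0587583237777,cx=316.5502238312595,cy=196.11249635390675,rvec=[ 2.1633773 , -2.11561158,  0.2029972 ],tvec=[103.10276077, 578.00364281, 659.80324399])}
def K(n): c=CAM[n]; return np.array([[c['f'],0,c['cx']],[0,c['f'],c['cy']],[0,0,1]])
def proj(P,n="top"):
    c=CAM[n]; return cv2.projectPoints(np.array(P,float).reshape(-1,1,3),np.array(c['rvec']),np.array(c['tvec']),K(n),None)[0].reshape(-1,2)
def unproj(uv,z,n="top"):
    c=CAM[n];R=cv2.Rodrigues(np.array(c['rvec']))[0];t=np.array(c['tvec'])
    o=-R.T@t; d=R.T@np.linalg.inv(K(n))@np.array([uv[0],uv[1],1.]); return o+d*(z-o[2])/d[2]
def crop(X,Y,x0,y0,sx,sy): return ((X+.5)/sx-.5+x0,(Y+.5)/sy-.5+y0)
def box2w(p,P):
    P=np.atleast_2d(np.array(P,float)); c,s=np.cos(p[2]),np.sin(p[2])
    return np.c_[p[0]+c*P[:,0]-s*P[:,1],p[1]+s*P[:,0]+c*P[:,1],P[:,2]]
def w2box(p,P):
    P=np.atleast_2d(np.array(P,float)); c,s=np.cos(p[2]),np.sin(p[2]);d=P[:,:2]-p[:2]
    return np.c_[c*d[:,0]+s*d[:,1],-s*d[:,0]+c*d[:,1],P[:,2]]
E
python3 - <<'E'
from h import *
C=lambda X,Y:crop(X,Y,340,180,8,7.5)
B=lambda X,Y:crop(X,Y,345,155,3.8,3.8)
pts=[((62,0,40),C(330,50)),((-54,0,18),C(358,493)),((-54,-35,40),C(518,480)),((-54,-300,40),B(732,295)),((-26,-4,38),C(380,378))]
for n in CAM:
    R=cv2.Rodrigues(np.array(CAM[n]['rvec']))[0]; print(n,-R.T@np.array(CAM[n]['tvec']))
M=np.array([a for a,_ in pts]);U=np.array([b for _,b in pts])
f=lambda p:(proj(box2w(p,M))-U).ravel()
g=unproj(U[0],40)
r=least_squares(f,[g[0],g[1],0]); p=r.x
print(p,np.round(r.fun.reshape(-1,2),2)); np.save("p.npy",p)
def q(n,uv,z): print(n,np.round(unproj(uv,z),1),np.round(w2box(p,unproj(uv,z))[0],1))
q("line far",C(434,243),36);q("line near",C(440,315),36)
q("plate top in far",C(133,68),50);q("plate top near in",C(155,335),36);q("plate inner/bar",C(155,258),36)
q("tip",C(125,503),36);q("fence near",C(612,66),78)
q("edge",C(345,237),40)
a=cv2.imread("pics/top0.png")
for uv,z,n in(((324,130),0,"bottle base"),((205,158),18,"offcut"),((195,268),36,"block")): q(n,uv,z)
E
```

```text
scene [1516.2744869   204.22613331  703.06494911]
top [454.38322929 127.01950161 746.63286715]
[ 5.38317479e+02 -1.71560258e+01  1.00869705e-01] [[-0.59  0.07]
 [ 0.15 -0.21]
 [ 0.26 -0.34]
 [ 0.27  0.22]
 [-0.1   0.24]]
line far [549.5 -38.3  36. ] [  9.  -22.1  36. ]
line near [530.4 -39.5  36. ] [-10.1 -21.4  36. ]
plate top in far [592.1  38.5  50. ] [59.1 49.9 50. ]
plate top near in [523.5  31.1  36. ] [-9.8 49.5 36. ]
plate inner/bar [543.9  31.1  36. ] [10.4 47.5 36. ]
tip [479.6  38.4  36. ] [-52.8  61.2  36. ]
fence near [589.9 -71.5  78. ] [ 45.8 -59.3  78. ]
edge [550.  -15.3  40. ] [11.9  0.6 40. ]
bottle base [729.5 102.1   0. ] [202.2  99.4   0. ]
offcut [655.3 347.8  18. ] [153.2 351.3  18. ]
block [432.6 345.5  36. ] [-68.7 371.5  36. ]
```

{"fn": "step_arm", "kwargs": {"series": [[0, 0, 0, 0, 0, -0.25, -1], [0, 0, 0, 0, 0, -0.25, -1], [0, 0, 0, 0, 0, -0.25, -1], [0, 0, 0, 0, 0, -0.25, -1], [0, 0, 0, 0, 0, -0.25, -1], [0, 0, 0, 0, 0, -0.25, -1], [0, 0, 0, 0, 0, -0.25, -1], [0, 0, 0, 0, 0, -0.25, -1], [0, 0, 0, 0, 0, -0.25, -1], [0, 0, 0, 0, 0, -0.24, -1]], "grip_force": 30}}

```text
t: 1.35
tool_pos: [237.5, -523.5, 255.9]
tcp_rot: [-0.0, 0.669, 0.743, 0.0]
contact_force: [0.4, -0.5, 0.0]
grip_width: 0.997
```

```bash
cat >> h.py <<'E'
from scipy.spatial.transform import Rotation
def goto(s,bx,by,z):
    p=np.load("p.npy"); R=Rotation.from_quat(s['tcp_rot'],scalar_first=True)
    T=np.append(s['tool_pos'][:2],s['tool_pos'][2]); t=box2w(p,[bx,by,z])[0]
    d=R.inv().apply(t-T)
    D=Rotation.from_matrix(np.array([[-np.sin(p[2]),np.cos(p[2]),0],[np.cos(p[2]),np.sin(p[2]),0],[0,0,-1.]]).T)
    print("t",round(float(s['t']),2),"box",np.round(w2box(p,T)[0],1),"d scaled",np.round(d/400,4),"rot scaled",np.round((R.inv()*D).as_rotvec()/.5,4),"F",np.round(s['contact_force'],1),"w",round(float(s['grip_width'])*85,1))
E
python3 -c "
from rig import robot;from h import *
goto(robot.observe(),-22,35,120)"
```

```text
t 1.35 box [-350.3 -473.5  255.9] d scaled [1.2683 0.8249 0.3407] rot scaled [-0.0003 -0.0016  0.0064] F [ 0.4 -0.5  0. ] w 84.7
```

{"fn": "step_arm", "kwargs": {"series": [[0.105, 0.068, 0, 0, 0, 0, -1], [0.105, 0.068, 0, 0, 0, 0, -1], [0.105, 0.068, 0, 0, 0, 0, -1], [0.105, 0.068, 0, 0, 0, 0, -1], [0.105, 0.068, 0, 0, 0, 0, -1], [0.105, 0.068, 0, 0, 0, 0, -1], [0.105, 0.068, 0, 0, 0, 0, -1], [0.105, 0.068, 0, 0, 0, 0, -1], [0.105, 0.068, 0, 0, 0, 0, -1], [0.105, 0.068, 0, 0, 0, 0, -1]]}}

```text
t: 2.6
tool_pos: [466.6, -76.9, 256.2]
tcp_rot: [-0.0, 0.671, 0.742, 0.0]
contact_force: [0.8, -1.3, -0.7]
grip_width: 1.001
```

```bash
python3 -c "
from rig import robot;from h import *
goto(robot.observe(),-22,35,120)"
```

```text
t 2.6 box [-77.4 -52.3 256.2] d scaled [0.2182 0.1383 0.3406] rot scaled [-0.0001 -0.0001 -0.0017] F [ 0.8 -1.3 -0.7] w 85.0
```

{"fn": "step_arm", "kwargs": {"series": [[0.073, 0.046, 0.0, 0, 0, 0, -1], [0.073, 0.046, 0.03, 0, 0, 0, -1], [0.072, 0.046, 0.07, 0, 0, 0, -1], [0, 0, 0.1, 0, 0, 0, -1], [0, 0, 0.1, 0, 0, 0, -1], [0, 0, 0.04, 0, 0, 0, -1], [0, 0, 0, 0, 0, 0, -1]]}}

```text
t: 3.48
tool_pos: [512.2, 13.6, 120.1]
tcp_rot: [-0.001, 0.671, 0.742, -0.0]
contact_force: [-0.3, 0.7, 0.7]
grip_width: 1.0
```

```bash
cat > look.py <<'E'
import sys
from rig import robot,read_camera;from h import *
tag=sys.argv[1]
a=read_camera("top")["image"][:,:,::-1];b=read_camera("scene")["image"][:,:,::-1]
cv2.imwrite(f"pics/t{tag}.png",a);cv2.imwrite(f"pics/s{tag}.png",b)
A=cv2.resize(a[170:270,330:430],None,fx=6,fy=6,interpolation=cv2.INTER_CUBIC)
cv2.imwrite(f"pics/t{tag}c.png",A)
cv2.imwrite(f"pics/s{tag}c.png",cv2.resize(b[150:250,200:330],None,fx=6,fy=6,interpolation=cv2.INTER_CUBIC))
E
python3 look.py 1; python3 -c "
from rig import robot;from h import *
goto(robot.observe(),-22,35,33)"
```

```text
t 3.58 box [-22.   33.1 121.7] d scaled [ 0.0049 -0.0003  0.2218] rot scaled [ 0.0033  0.0006 -0.0021] F [ 0.  -0.2 -0.4] w 85.3
```

View pics/t1c.png

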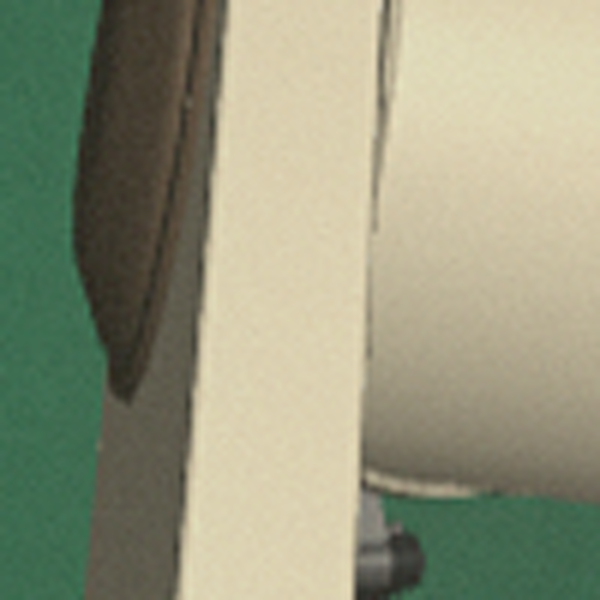

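View pics/s1c.png

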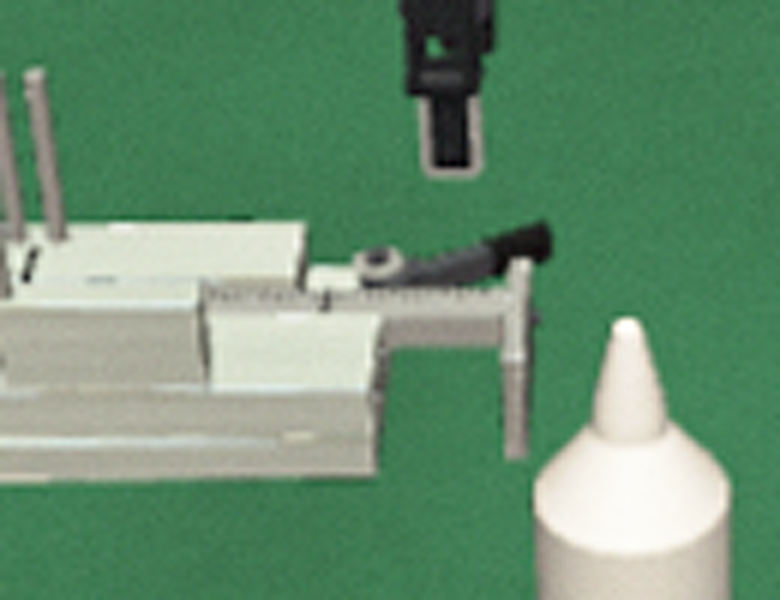

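```bash
python3 - <<'E'
from h import *
p=np.load("p.npy")
a=cv2.imread("pics/s1.png")
S=6
A=cv2.resize(a[150:250,200:330],None,fx=S,fy=S,interpolation=cv2.INTER_CUBIC)
P=[(62,0,40),(62,0,0),(62,-60,40),(10,-21.8,36),(-10,-21.8,36),(60,48,50),(60,48,4),(-10,48,50),(10,48,36),(10,0,40),(0,0,36),(54,-60,78),(-26,-4,38)]
for q in proj(box2w(p,P),"scene"):
    x=int((q[0]-200+.5)*S);y=int((q[1]-150+.5)*S);cv2.drawMarker(A,(x,y),(0,0,255),0,10,1)
cv2.imwrite("pics/s1o.png",A)
E
```

```text
(no output)
```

View pics/s1o.png

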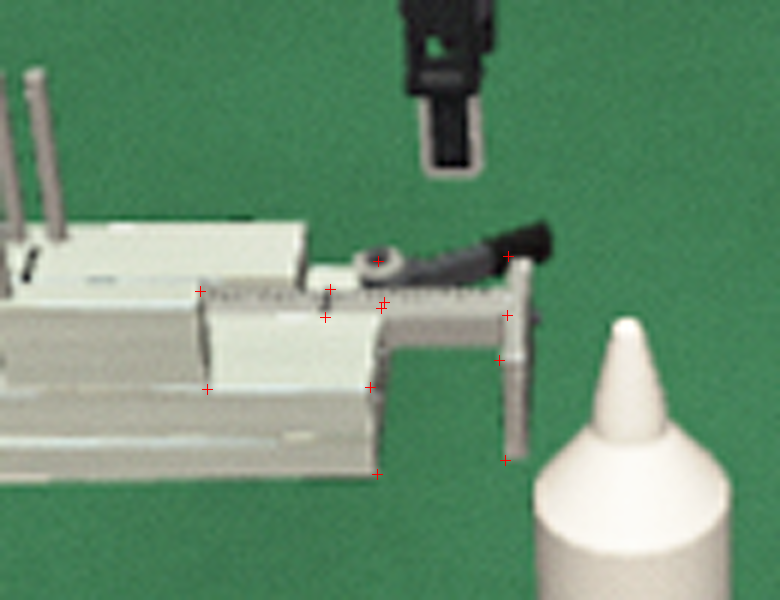

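{"fn": "step_arm", "kwargs": {"series": [[-0.004, 0, 0.03, 0, 0, 0, -1], [-0.004, 0, 0.05, 0, 0, 0, -1], [0, 0, 0.05, 0, 0, 0, -1], [0, 0, 0.04, 0, 0, 0, -1], [0, 0, 0.03, 0, 0, 0, -1], [0, 0, 0.02, 0, 0, 0, -1], [0, 0, 0, 0, 0, 0, -1]]}}

```text
t: 4.45
tool_pos: [512.6, 10.5, 32.0]
tcp_rot: [-0.0, 0.671, 0.742, -0.0]
contact_force: [0.5, 0.3, -0.2]
grip_width: 0.999
```

```bash
python3 look.py 2; python3 -c "
from rig import robot;from h import *
goto(robot.observe(),-22,37,33)"
```

```text
t 4.55 box [-22.4  30.1  32.7] d scaled [ 0.0173  0.001  -0.0007] rot scaled [ 0.0011  0.0001 -0.0016] F [-0.2  0.3  0.3] w 85.1
```

View pics/s2c.png

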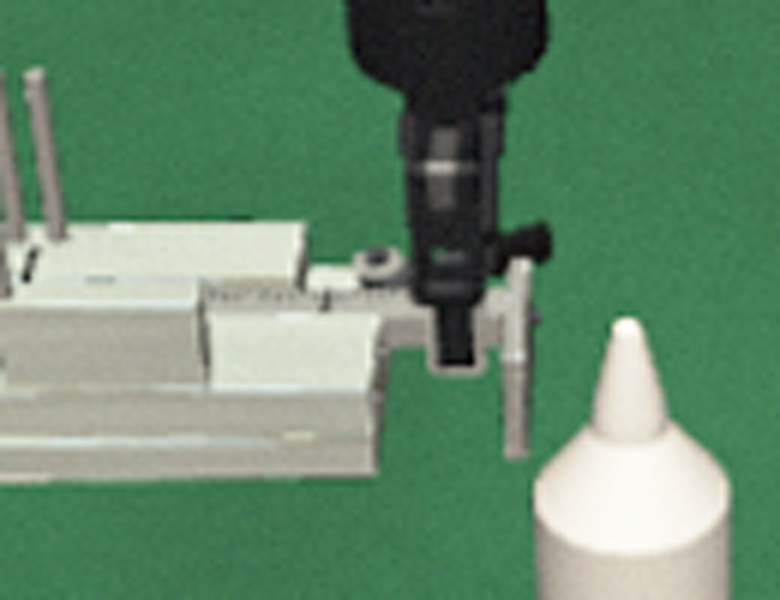

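View pics/t2.png

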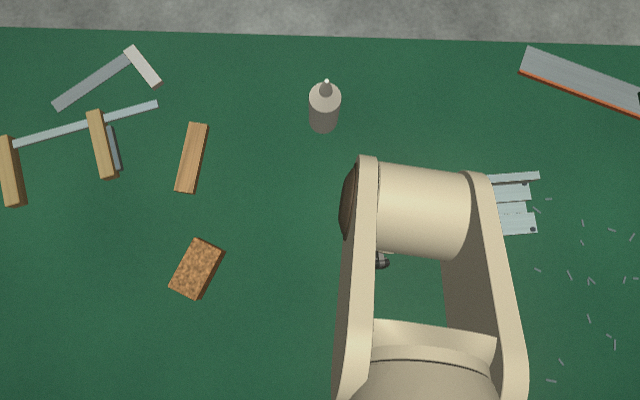

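{"fn": "step_arm", "kwargs": {"series": [[0.006, 0, 0, 0, 0, 0, -1], [0.006, 0, 0, 0, 0, 0, -1], [0.006, 0, 0, 0, 0, 0, -1], [0.006, 0, 0, 0, 0, 0, -1], [0.006, 0, 0, 0, 0, 0, -1], [0.006, 0, 0, 0, 0, 0, -1], [0.006, 0, 0, 0, 0, 0, -1], [0.006, 0, 0, 0, 0, 0, -1], [0, 0, 0, 0, 0, 0, -1], [0, 0, 0, 0, 0, 0, -1]]}}

```text
t: 5.8
tool_pos: [510.7, 29.7, 32.2]
tcp_rot: [-0.0, 0.671, 0.742, -0.0]
contact_force: [0.1, -0.2, 0.7]
grip_width: 1.002
```

```bash
python3 look.py 3; python3 -c "
from rig import robot;from h import *
goto(robot.observe(),-22,59,33)"
```

```text
t 5.9 box [-22.7  49.3  32.3] d scaled [ 0.0242  0.0018 -0.0018] rot scaled [-0.0003 -0.0004 -0.0017] F [-0.3 -0.1  0.3] w 84.9
```

View pics/s3c.png

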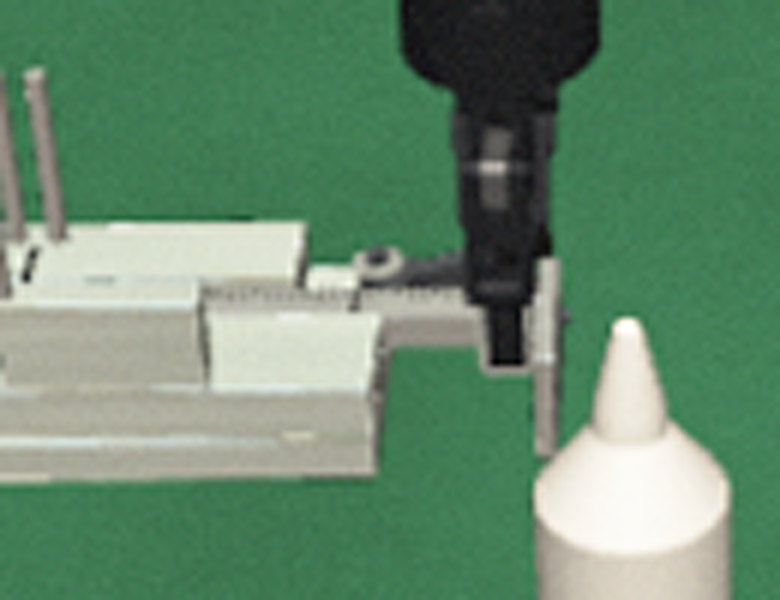

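{"fn": "step_arm", "kwargs": {"series": [[0.005, 0, 0, 0, 0, 0, -1], [0.005, 0, 0, 0, 0, 0, -1], [0.005, 0, 0, 0, 0, 0, -1], [0.004, 0, 0, 0, 0, 0, -1], [0, 0, 0, 0, 0, 0, -1], [0, 0, 0, 0, 0, 0, -1]]}}

```text
t: 6.65
tool_pos: [510.1, 37.3, 32.4]
tcp_rot: [-0.0, 0.671, 0.742, 0.0]
contact_force: [-0.4, -0.1, -0.4]
grip_width: 1.004
```

```bash
python3 look.py 4; python3 -c "
from rig import robot;from h import *
goto(robot.observe(),-22,59,33)
a=cv2.imread('pics/s4.png')
for i in range(3): a=a
cv2.imwrite('pics/s4z.png',cv2.resize(a[190:222,250:294],None,fx=18,fy=18,interpolation=cv2.INTER_CUBIC))
p=np.load('p.npy')
P=[(62,0,40),(10,0,40),(10,0,36),(0,0,36),(-10,0,36),(0,-5,36),(0,5,36)]
q=proj(box2w(p,P),'scene');print(q, (q-[250,190]+.5)*18)
"
```

```text
t 6.75 box [-22.6  56.9  32.4] d scaled [ 0.0052  0.0015 -0.0016] rot scaled [ 0.0002 -0.0003 -0.0018] F [ 0.7 -0.3  0.2] w 85.0
[[261.24170289 214.06380844]
 [263.08902743 200.93234488]
 [263.20531687 202.37157156]
 [263.54372938 199.95019159]
 [263.87744936 197.56238717]
 [261.38538672 199.97780704]
 [265.70183147 199.92257921]] [[211.35065202 442.14855187]
 [244.60249381 205.78220776]
 [246.69570367 231.68828802]
 [252.78712879 188.10344856]
 [258.79408845 145.12296903]
 [213.93696102 188.60052681]
 [291.63296649 187.60642573]]
```

View pics/s4z.png

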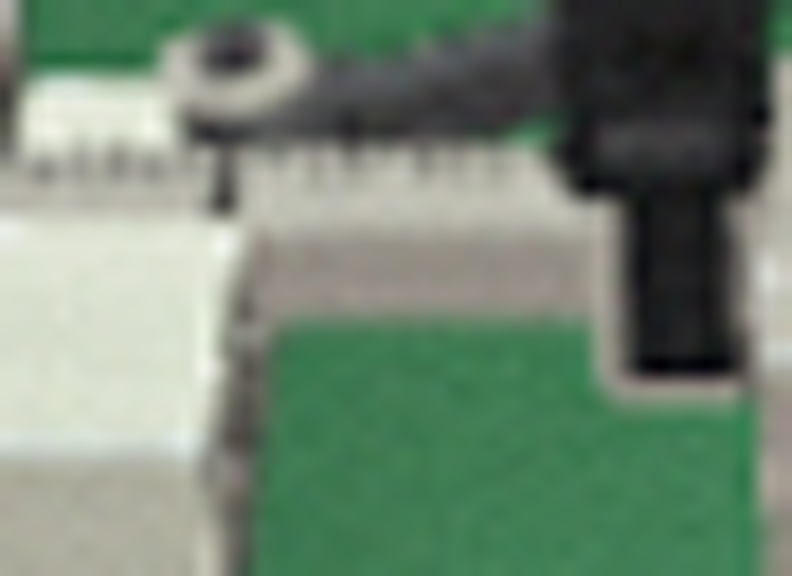

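```bash
python3 - <<'E'
from h import *
p=np.load("p.npy")
for n in (1,2,3,4):
    g=cv2.cvtColor(cv2.imread(f"pics/s{n}.png"),cv2.COLOR_BGR2GRAY).astype(float)
    for r in (198,199,200,201):
        row=g[r,248:268] if n<4 else g[r,252:272]
        print(n,r,row.astype(int))
E
```

```text
1 198 [166 154 119 179 191 200 148 177 189 196 191 169 159 131 150 139 152 124
 142 144]
1 199 [161 175 173 176 159 152  92 151 154 168 176 175 189 156 175 160 174 174
 180 161]
1 200 [176 182 189 184 174 157  98 160 178 183 184 183 188 180 185 180 185 188
 191 178]
1 201 [185 184 188 185 191 130 110 170 187 184 187 187 184 187 185 189 190 189
 192 191]
2 198 [165 156 120 179 188 199 146 178 188 193 189 164 154 128 147 136 151 125
 146 144]
2 199 [154 171 169 175 157 153  93 148 154 166 173 169 180 160 174 160 173 170
 186 166]
2 200 [175 178 186 186 179 156  98 158 176 178 185 190 187 177 184 181 180 189
 187 185]
2 201 [183 187 183 183 188 128 106 169 188 183 185 186 186 185 185 189 187 188
 191 193]
3 198 [167 159 142 171 196 172 186 170 187 175 171 126 132 134 147 135 157 144
 125 155]
3 199 [157 170 157 156 160 142 171 154 171 167 148 102 159 158 174 180 182 180
 176 186]
3 200 [175 183 178 183 177 169 174 179 179 190 144 116 169 178 180 183 188 187
 189 188]
3 201 [185 185 187 186 183 187 188 184 186 188 116 112 173 184 188 187 190 189
 189 186]
4 198 [189 197 172 188 154 180 178 180 144 150  96 132 141 127 154 141 151 111
 141 137]
4 199 [139 167 155 168 143 163 146 165 160 158  97 156 182 174 187 160 177 155
 169 183]
4 200 [172 186 177 179 178 184 176 180 182 159  80 158 190 188 187 174 181 178
 184 191]
4 201 [188 190 185 184 187 185 187 184 186 142  80 164 194 188 191 192 187 191
 193 189]
```

```bash
python3 - <<'E'
from h import *
g=cv2.cvtColor(cv2.imread("pics/s4.png"),cv2.COLOR_BGR2GRAY).astype(float)
for r in range(200,218): print(r,g[r,256:270].astype(int))
# top: edge transitions in first top image, rows across bed end, and line profile
g=cv2.cvtColor(cv2.imread("pics/top0.png"),cv2.COLOR_BGR2GRAY).astype(float)
print("top")
for r in range(184,224,1): print(r,g[r,374:400].astype(int))
p=np.load("p.npy")
print(proj(box2w(p,[(62,0,40),(10,0,40),(10,0,36),(-10,0,36),(10,-21.8,36),(-10,-21.8,36)])))
E
```

```text
200 [178 184 176 180 182 159  80 158 190 188 187 174 181 178]
201 [187 185 187 184 186 142  80 164 194 188 191 192 187 191]
202 [216 212 214 216 218 205 197 191 178 186 179 178 175 174]
203 [226 225 226 229 227 228 240 192 148 156 154 149 152 150]
204 [221 224 223 224 225 228 220 165 134 140 144 137 140 145]
205 [225 225 223 224 225 226 198 141 133 144 142 144 145 144]
206 [221 220 222 220 224 224 177 117 139 145 146 143 142 152]
207 [220 221 222 220 221 230 168 102 130 137 133 131 128 130]
208 [219 219 219 221 221 231 155 137 138 110 106 104 105 105]
209 [219 219 221 223 222 229 143 110 111  94  95  98  98  98]
210 [217 217 219 221 221 237 166  92  94  96  96  97 100 101]
211 [223 221 222 224 223 215 141  98 100  95  97 100  97  96]
212 [223 220 223 224 226 204 129  85  96  98 100  99 100  97]
213 [219 219 223 221 227 185 113  81  92 100  95  96 100 101]
214 [215 214 212 222 226 169  99  75  82  98  96  95 101  99]
215 [185 184 187 191 194 142 127  98  93  98 103 102  99  96]
216 [171 171 171 175 174 134 134 114  91 101 100  98  97  99]
217 [173 170 170 170 173 149 121  99  96  99  
[... 3908 characters left out ...]
158 144 147 157 127 160 141 145 163 121 156 132
 118 159 113  92 160 113 161 119]
220 [130 160 139 130 158 111 159 135 121 159 118 157 160 117 159 119 158 160
 103 159 132  73 162 115 160 108]
221 [120 160 164 121 164 122 159 159 102 161 102 158 163 114 158 103 149 154
 104 141 124  65 145 114 139 130]
222 [103 165 163 103 154  97 145 146 112 140  96 140 145 130 151 118 140 141
 130 147 148 125 150 135 139 154]
223 [ 96 137 140  94 125  83 101 107 107  97  90  90  91 123 146 163 170 170
 170 190 193 196 193 194 191 193]
[[380.22091631 186.30224568]
 [383.11341559 212.07154768]
 [382.70918066 212.328027  ]
 [383.83253034 222.35415296]
 [393.58261535 211.48156087]
 [394.75607367 221.49370463]]
```

{"fn": "step_arm", "kwargs": {"series": [[0.003, 0, 0, 0, 0, 0, -1], [0.003, 0, 0, 0, 0, 0, -1], [0.003, 0, 0, 0, 0, 0, -1], [0, 0, 0, 0, 0, 0, -1], [0, 0, 0, 0, 0, 0, -1]]}}

```text
t: 7.38
tool_pos: [509.6, 40.9, 32.3]
tcp_rot: [-0.0, 0.671, 0.742, 0.0]
contact_force: [-0.6, -0.1, 0.2]
grip_width: 0.998
```

```bash
cat > line.py <<'E'
import sys
from h import *
from rig import robot,read_camera
tag=sys.argv[1]
im=read_camera("scene")["image"][:,:,::-1]; cv2.imwrite(f"pics/s{tag}.png",im)
g=cv2.cvtColor(im,cv2.COLOR_BGR2GRAY).astype(float)
for r in (199,200,201): print(r,g[r,255:270].astype(int))
cv2.imwrite(f"pics/s{tag}c.png",cv2.resize(im[180:225,245:300],None,fx=13,fy=13,interpolation=cv2.INTER_CUBIC))
goto(robot.observe(),-6,60,33)
E
python3 line.py 5
```

```text
199 [149 168 172 179 175 173 184 161  99 117 176 174 180 159 177]
200 [179 182 187 188 183 188 188 183 105 141 186 185 188 179 183]
201 [186 188 185 184 182 186 181 189 102 152 190 188 193 187 187]
t 7.42 box [-22.7  60.6  32.3] d scaled [-0.0014  0.0417 -0.0018] rot scaled [-0.0001 -0.0004 -0.0015] F [-0.1 -0.4  0.8] w 85.1
```

View pics/s5c.png

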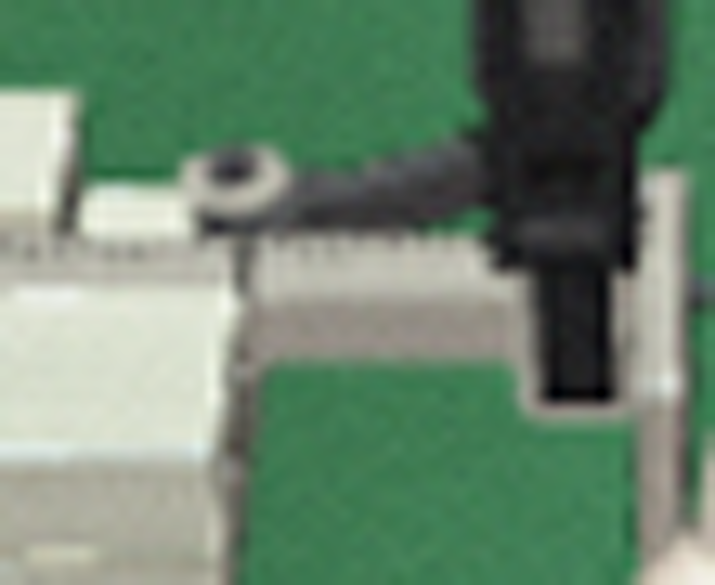

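{"fn": "step_arm", "kwargs": {"series": [[0.001, 0, 0, 0, 0, 0, -0.9], [0, 0, 0, 0, 0, 0, -0.8], [0, 0, 0, 0, 0, 0, -0.7], [0, 0, 0, 0, 0, 0, -0.65], [0, 0, 0, 0, 0, 0, -0.62], [0, 0, 0, 0, 0, 0, -0.62], [0, 0, 0, 0, 0, 0, -0.62]]}}

```text
t: 8.3
tool_pos: [509.6, 41.2, 32.3]
tcp_rot: [-0.0, 0.671, 0.742, -0.0]
contact_force: [-1.9, -0.2, 1.5]
grip_width: 0.809
```

```bash
python3 line.py 6
```

```text
199 [157 168 175 169 180 159 176 161 129 124 172 162 175 152 170]
200 [176 178 189 189 187 179 183 182 116 118 175 181 182 178 182]
201 [186 182 184 187 183 185 186 190 114 140 188 190 192 189 190]
t 8.35 box [-22.8  61.   32.3] d scaled [-0.0024  0.0419 -0.0018] rot scaled [-0.0005 -0.0003 -0.0017] F [-1.9 -1.4  1. ] w 69.0
```

View pics/s6c.png

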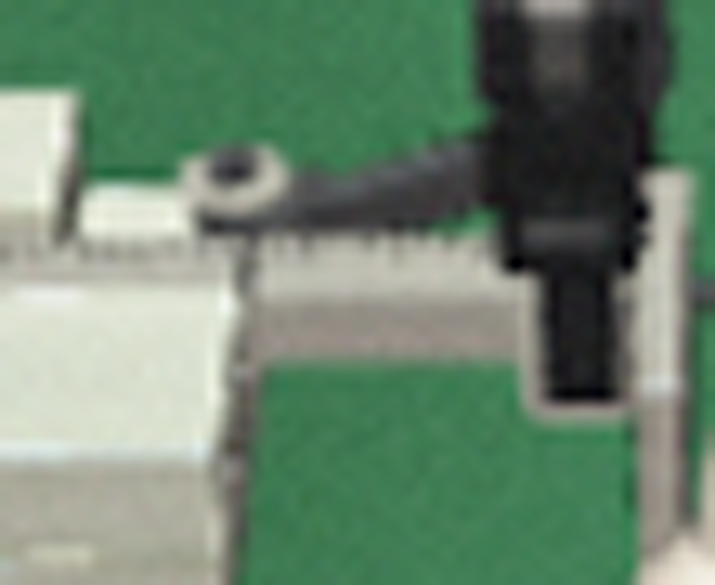

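{"fn": "step_arm", "kwargs": {"series": [[0, 0, 0, 0, 0, 0, -0.6], [0, 0, 0, 0, 0, 0, -0.58], [0, 0.001, 0, 0, 0, 0, -0.56], [0, 0.001, 0, 0, 0, 0, -0.54], [0, 0.001, 0, 0, 0, 0, -0.52], [0, 0.001, 0, 0, 0, 0, -0.5], [0, 0.001, 0, 0, 0, 0, -0.48], [0, 0.001, 0, 0, 0, 0, -0.46]]}}

```text
t: 9.35
tool_pos: [512.0, 41.5, 32.3]
tcp_rot: [-0.0, 0.671, 0.742, 0.0]
contact_force: [-3.3, 2.0, 2.1]
grip_width: 0.731
```

```bash
python3 line.py 7
```

```text
199 [154 164 171 166 180 159 171 162 124 124 171 164 176 154 178]
200 [179 180 185 181 188 177 185 183 112 117 173 182 183 179 179]
201 [186 186 183 187 183 181 186 190 112 144 188 188 191 186 189]
t 9.4 box [-20.2  61.   32.3] d scaled [-0.0024  0.0356 -0.0018] rot scaled [-0.0002 -0.0004 -0.0018] F [-3.7  0.8  0.6] w 62.1
```

{"fn": "step_arm", "kwargs": {"series": [[0, 0.001, 0, 0, 0, 0, -0.44], [0, 0.001, 0, 0, 0, 0, -0.42], [0, 0.001, 0, 0, 0, 0, -0.4], [0, 0.001, 0, 0, 0, 0, -0.38], [0, 0.001, 0, 0, 0, 0, -0.36], [0, 0.001, 0, 0, 0, 0, -0.34], [0, 0.001, 0, 0, 0, 0, -0.32], [0, 0.001, 0, 0, 0, 0, -0.3], [0, 0.001, 0, 0, 0, 0, -0.28], [0, 0.001, 0, 0, 0, 0, -0.26]]}}

```text
t: 10.65
tool_pos: [516.0, 41.7, 32.4]
tcp_rot: [0.0, 0.671, 0.742, -0.0]
contact_force: [-5.4, -1.8, 4.1]
grip_width: 0.632
```

```bash
python3 line.py 8
```

```text
199 [152 167 177 168 185 159 174 165 101 117 182 170 183 161 173]
200 [177 179 188 185 190 176 183 179 105 115 173 190 186 178 182]
201 [185 185 183 182 183 188 185 193 109 139 188 188 191 191 187]
t 10.7 box [-16.3  60.7  32.4] d scaled [-0.0018  0.0256 -0.0015] rot scaled [-0.0003  0.0003 -0.0019] F [-5.5 -2.2  4.3] w 53.7
```

View pics/s8c.png

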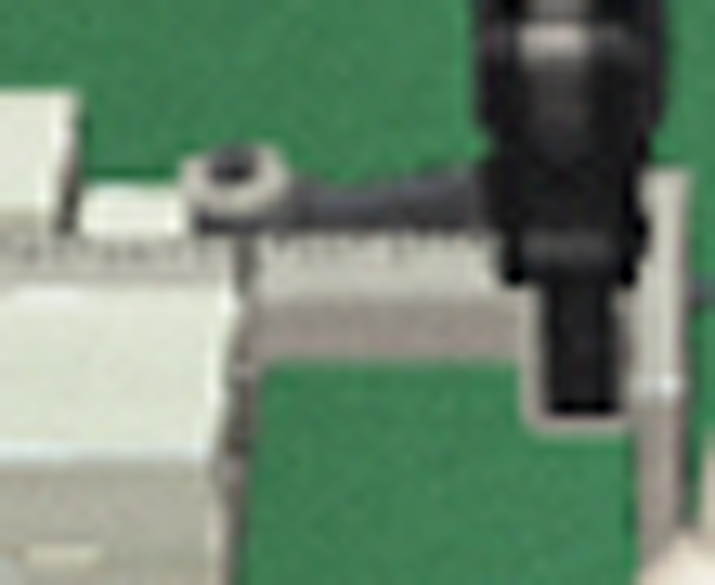

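{"fn": "step_arm", "kwargs": {"series": [[0.0005, 0.001, 0, 0, 0, 0, -0.24], [0, 0.001, 0, 0, 0, 0, -0.22], [0, 0.001, 0, 0, 0, 0, -0.2], [0.0005, 0.001, 0, 0, 0, 0, -0.18], [0, 0.001, 0, 0, 0, 0, -0.16], [0, 0.001, 0, 0, 0, 0, -0.14], [0, 0.001, 0, 0, 0, 0, -0.12], [0, 0.001, 0, 0, 0, 0, -0.1]]}}

```text
t: 11.7
tool_pos: [519.5, 42.1, 33.0]
tcp_rot: [0.001, 0.671, 0.742, 0.0]
contact_force: [-8.4, -5.3, 12.3]
grip_width: 0.553
```

```bash
python3 line.py 9
```

```text
199 [153 167 173 171 185 157 177 163 100 106 176 150 171 161 179]
200 [177 178 186 187 185 173 181 183 104 114 178 178 181 177 184]
201 [185 185 183 185 187 184 189 194 117 146 187 193 188 188 191]
t 11.75 box [-12.7  60.9  33. ] d scaled [-0.0023  0.0166 -0.0001] rot scaled [ 0.0019  0.0012 -0.0017] F [-6.3 -4.  11.1] w 46.9
```

{"fn": "step_arm", "kwargs": {"series": [[0.0005, 0.001, -0.001, 0, 0, 0, -0.08], [0, 0.001, -0.001, 0, 0, 0, -0.06], [0, 0.001, -0.001, 0, 0, 0, -0.04], [0, 0.001, -0.001, 0, 0, 0, -0.02], [0, 0.001, -0.001, 0, 0, 0, 0.0], [0, 0.001, -0.001, 0, 0, 0, 0.02]]}}

```text
t: 12.5
tool_pos: [521.4, 42.6, 34.3]
tcp_rot: [-0.0, 0.671, 0.742, -0.0]
contact_force: [-3.1, -4.9, -5.7]
grip_width: 0.491
```

```bash
python3 line.py 10
```

```text
199 [155 152 181 153 167 157 174 167 125 125 171 160 175 157 172]
200 [172 181 185 175 179 177 185 183 113 119 176 181 183 175 181]
201 [184 184 185 190 185 184 187 192 116 110 176 191 191 190 188]
t 12.55 box [-10.8  61.2  34.3] d scaled [-0.0029  0.0121  0.0033] rot scaled [-0.0014  0.0009 -0.0021] F [-2.1 -5.7 -3.2] w 41.7
```

View pics/s10c.png

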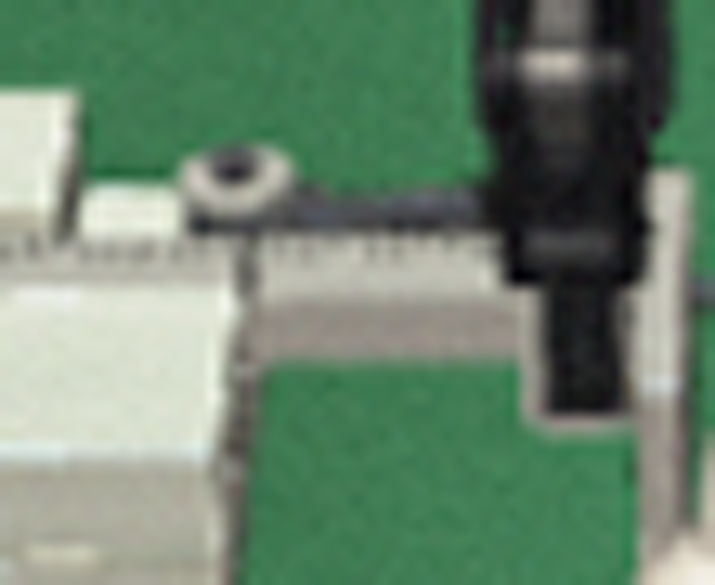

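{"fn": "step_arm", "kwargs": {"series": [[0, 0.001, -0.0003, 0, 0, 0, 0.04], [0, 0.001, -0.0003, 0, 0, 0, 0.06], [0, 0.001, -0.0003, 0, 0, 0, 0.08], [0, 0.001, -0.0003, 0, 0, 0, 0.1], [0, 0.001, -0.0003, 0, 0, 0, 0.12], [0, 0.001, -0.0003, 0, 0, 0, 0.14]]}}

```text
t: 13.3
tool_pos: [523.7, 42.8, 35.1]
tcp_rot: [-0.0, 0.671, 0.742, -0.0]
contact_force: [-3.9, -5.7, -3.3]
grip_width: 0.431
```

```bash
python3 line.py 11
```

```text
199 [156 156 180 155 172 155 173 162 126 127 172 158 177 160 173]
200 [178 179 190 176 179 178 182 180 114 119 175 179 180 178 183]
201 [186 183 184 184 185 185 188 193 117 105 177 192 194 191 193]
t 13.35 box [-8.5 61.2 35.1] d scaled [-0.0029  0.0061  0.0052] rot scaled [-0.0015  0.0009 -0.0017] F [-3.2 -4.8 -3.2] w 36.7
```

{"fn": "step_arm", "kwargs": {"series": [[0, 0.001, 0, 0, 0, 0, 0.16], [0, 0.001, 0, 0, 0, 0, 0.18], [0, 0.001, 0, 0, 0, 0, 0.2], [0, 0.001, 0, 0, 0, 0, 0.22], [0, 0.001, 0, 0, 0, 0, 0.24], [0, 0.001, 0, 0, 0, 0, 0.26], [0, 0, 0, 0, 0, 0, 0.28], [0, 0, 0, 0, 0, 0, 0.3], [0, 0, 0, 0, 0, 0, 0.3]]}}

```text
t: 14.48
tool_pos: [526.7, 42.8, 35.6]
tcp_rot: [0.001, 0.671, 0.741, -0.0]
contact_force: [-1.9, -7.8, 2.0]
grip_width: 0.358
```

```bash
python3 line.py 12
```

```text
199 [148 165 174 167 184 173 187 165  99 121 175 170 183 159 177]
200 [177 181 187 187 186 190 190 182 107 110 177 188 192 177 183]
201 [184 186 184 186 185 184 182 192 107 140 184 185 192 188 192]
t 14.53 box [-5.5 60.9 35.6] d scaled [-0.0021 -0.0013  0.0065] rot scaled [ 0.0016  0.0018 -0.0026] F [-0.3 -7.9  2.6] w 30.2
```

View pics/s12c.png

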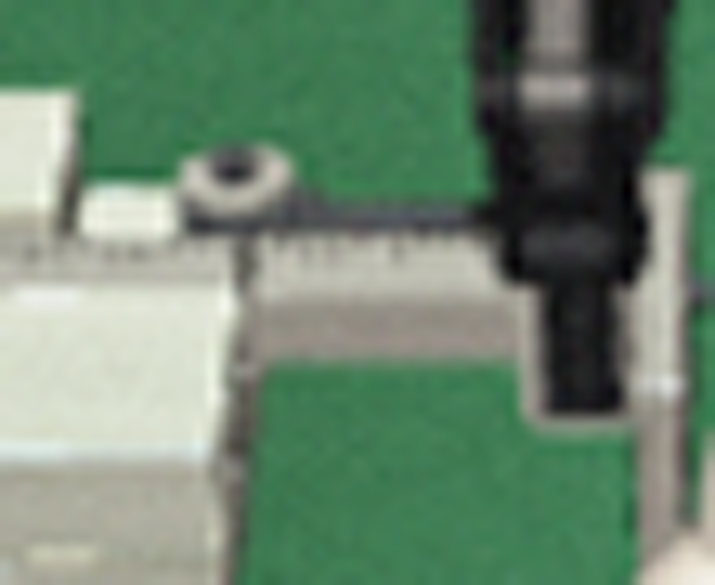

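{"fn": "step_arm", "kwargs": {"series": [[0, 0, 0, 0, 0, 0, 0.32], [0, 0, 0, 0, 0, 0, 0.34], [0, 0, 0, 0, 0, 0, 0.38], [0, 0, 0, 0, 0, 0, 0.42], [0, 0, 0, 0, 0, 0, 0.5], [0, 0, 0, 0, 0, 0, 0.5]]}}

```text
t: 15.28
tool_pos: [527.1, 42.7, 35.7]
tcp_rot: [0.001, 0.671, 0.741, 0.0]
contact_force: [2.3, -8.8, 0.5]
grip_width: 0.343
```

```bash
python3 line.py 13
```

```text
199 [153 168 158 171 177 174 188 165  95 119 178 175 183 159 174]
200 [178 183 179 180 189 185 192 184 104 144 183 189 188 180 187]
201 [185 189 181 184 181 187 186 189 104 154 194 188 191 191 190]
t 15.32 box [-5.1 60.7 35.7] d scaled [-0.0018 -0.0021  0.0068] rot scaled [ 0.0032  0.0021 -0.0032] F [ 1.9 -8.8  0.8] w 29.4
```

{"fn": "step_arm", "kwargs": {"series": [[0.001, 0, 0, 0, 0, 0, 0.5], [0, 0, 0, 0, 0, 0, 0.5], [0, 0, 0, 0, 0, 0, 0.5], [0, 0, 0, 0, 0, 0, 0.5]]}}

```text
t: 15.82
tool_pos: [527.1, 42.8, 35.7]
tcp_rot: [0.001, 0.671, 0.741, 0.0]
contact_force: [1.8, -12.2, 1.2]
grip_width: 0.343
```

```bash
python3 line.py 14
```

```text
199 [153 167 175 180 180 174 184 158  98 121 178 175 179 157 171]
200 [176 181 188 181 186 190 191 181 107 141 187 189 189 180 184]
201 [189 181 187 185 189 183 188 187 105 149 192 186 191 191 188]
t 15.88 box [-5.2 60.8 35.7] d scaled [-0.0019 -0.0021  0.0068] rot scaled [ 0.0031  0.0032 -0.0033] F [  2.4 -11.7   0.8] w 29.1
```

{"fn": "step_arm", "kwargs": {"series": [[0.001, 0, 0, 0, 0, 0, 0.5], [0.001, 0, 0, 0, 0, 0, 0.5], [0, 0, 0, 0, 0, 0, 0.5], [0, 0, 0, 0, 0, 0, 0.5]]}}

```text
t: 16.38
tool_pos: [527.2, 43.1, 35.8]
tcp_rot: [0.002, 0.671, 0.741, -0.0]
contact_force: [2.5, -16.6, -0.2]
grip_width: 0.342
```

```bash
python3 line.py 15
```

```text
199 [150 168 175 168 184 158 177 162 122 118 174 159 176 159 174]
200 [179 180 186 186 187 176 185 180 114 115 176 180 187 178 183]
201 [183 186 183 183 184 186 187 186 113 140 187 187 188 189 186]
t 16.43 box [-5.  61.1 35.8] d scaled [-0.0027 -0.0024  0.0069] rot scaled [ 0.0037  0.0052 -0.0022] F [  3.3 -16.5  -0.8] w 29.1
```

{"fn": "step_arm", "kwargs": {"series": [[0, 0, 0, 0, 0, 0, 0.6], [0, 0, 0, 0, 0, 0, 0.7], [0, 0, 0, 0, 0, 0, 0.8], [0, 0, 0, 0, 0, 0, 0.8], [0, 0, 0, 0, 0, 0, 0.8]], "grip_force": 60}}

```text
t: 17.05
tool_pos: [528.3, 42.9, 36.1]
tcp_rot: [0.003, 0.671, 0.741, 0.001]
contact_force: [12.5, -19.8, -5.0]
grip_width: 0.304
```

```bash
python3 line.py 16
```

```text
199 [154 169 153 167 182 178 187 155  80 115 182 169 185 149 169]
200 [176 179 178 182 185 190 187 181 104 140 187 188 194 180 182]
201 [183 185 185 185 186 186 185 194 114 156 190 191 190 190 192]
t 17.1 box [-3.9 60.7 36.1] d scaled [-0.0018 -0.0053  0.0077] rot scaled [ 0.009   0.0063 -0.0033] F [ 13.4 -19.6  -5.2] w 25.6
```

View pics/s16c.png

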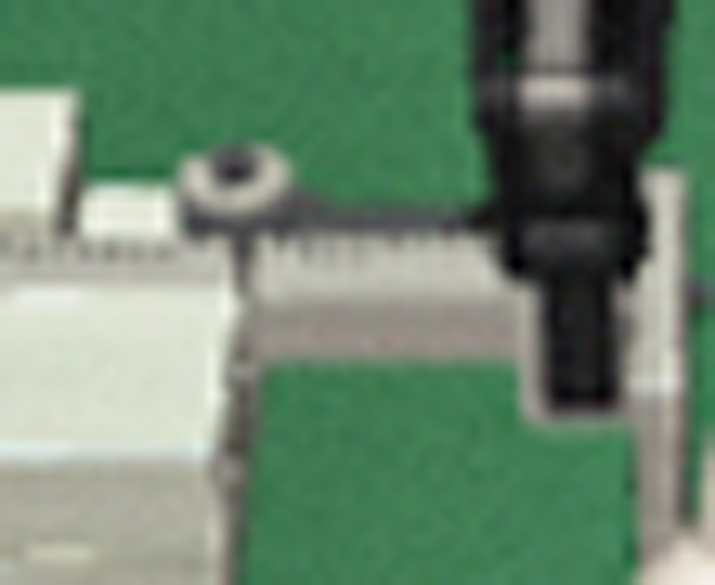

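View pics/s16.png

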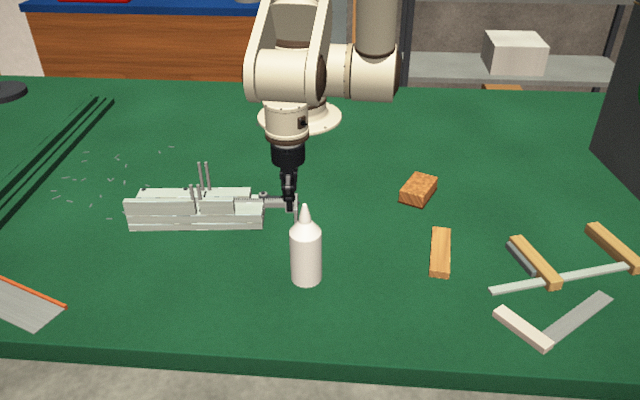

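```bash
python3 - <<'E'
from h import *
p=np.load("p.npy")
def lev(x,y,th): # shut coords -> box
    dx,dy=x+26,y+4; c,s=np.cos(th),np.sin(th); return (-26+c*dx-s*dy,-4+s*dx+c*dy,36)
g={n:cv2.cvtColor(cv2.imread(f"pics/s{n}.png"),cv2.COLOR_BGR2GRAY) for n in(11,12,15,16)}
for th in (0,.03,.06,.1,.15):
    P=[lev(-14,25,th),lev(-22,25,th),lev(-14,40,th),lev(-22,40,th)]
    print(th,np.round(proj(box2w(p,P),"scene"),2).tolist())
print(np.round(proj(box2w(p,[(-10,25,36),(-10,40,36),(10,25,36),(10,40,36)]),"scene"),2).tolist())
for c in (274,275,278,280):
    for n in g: print(n,c,g[n][190:205,c])
E
```

```text
0 [[274.69, 196.48], [274.9, 194.61], [281.1, 196.4], [281.27, 194.53]]
0.03 [[274.86, 196.27], [274.96, 194.4], [281.27, 196.09], [281.34, 194.22]]
0.06 [[275.02, 196.06], [275.02, 194.2], [281.43, 195.77], [281.39, 193.91]]
0.1 [[275.22, 195.78], [275.08, 193.93], [281.61, 195.35], [281.44, 193.5]]
0.15 [[275.43, 195.42], [275.12, 193.59], [281.79, 194.82], [281.45, 192.99]]
[[274.59, 197.43], [281.02, 197.34], [274.07, 202.23], [280.58, 202.15]]
11 274 [ 94 101 101 100  82  79  84  84 152 176 184 191 174 150 141]
12 274 [100  99  97 100 102  91  90  90 163 192 190 192 176 151 139]
15 274 [ 98 101  96  96 102  96  87  90 156 186 189 191 176 151 141]
16 274 [101 100  96 102  99  89  83  89 144 182 193 187 174 152 140]
11 275 [ 98  98  98 100  93  86  88  69 139 161 178 190 175 152 137]
12 275 [101  97 101 102 102  97  93  91 140 155 178 190 175 148 145]
15 275 [ 99 101 100 102  98  95  88  73 135 160 177 188 173 151 144]
16 275 [102 101  98 102 101  90  84  89 126 174 190 188 174 149 143]
11 278 [103 101 105 101  95  83  79  77 153 187 189 190 178 149 141]
12 278 [102  99 102 101 103  93  89  83 150 186 188 191 176 149 138]
15 278 [103 106 103 103 104 101  84  80 150 185 186 191 173 148 138]
16 278 [102 103 104 110 104  95  86  95 157 187 191 190 174 154 144]
11 280 [104 105 101 103  91  90  79  82 146 173 183 193 177 153 138]
12 280 [104 102 106 103 103  88  80  76 152 188 191 189 174 149 142]
15 280 [107 101 104 102 105  87  75  82 141 184 189 191 174 147 145]
16 280 [107 104 100 106 102  88  69  75 154 184 192 190 177 152 140]
```

```bash
python3 - <<'E'
import cv2,numpy as np
for n in (10,11,12,13,14,15,16):
    a=cv2.imread(f"pics/s{n}.png").astype(int); d=a[:,:,1]-a[:,:,2]
    out=[]
    for cs in ((271,273),(274,276),(277,280),(280,283)):
        col=d[188:202,cs[0]:cs[1]].mean(1)
        gr=col[:4].mean(); frac=np.clip(col/gr,0,1); out.append(188-.5+frac[:11].sum())
    print(n,np.round(out,2), d[190:200,278:281].mean(1).astype(int))
E
```

```text
10 [194.42 194.36 193.93 193.48] [60 60 61 62 19  2  1 -1  1  0]
11 [195.   194.59 194.58 194.13] [61 59 61 61 43 11  1 -1  0  0]
12 [195.07 195.17 195.18 194.97] [61 59 61 60 63 32  8  1  1  0]
13 [195.09 195.13 195.21 194.86] [60 60 61 60 65 30  8  2  1  0]
14 [195.06 195.05 195.12 194.81] [61 61 61 60 64 30  5  1  0 -2]
15 [195.08 195.14 195.14 194.93] [60 61 60 63 62 31  6  2  2  0]
16 [195.32 195.3  195.39 195.28] [61 61 59 59 64 43 13  0  0  0]
```

{"fn": "step_arm", "kwargs": {"series": [[0.001, 0.001, 0, 0, 0, 0, 0.85], [0.001, 0.001, 0, 0, 0, 0, 0.9], [0, 0.001, 0, 0, 0, 0, 0.9], [0, 0, 0, 0, 0, 0, 0.9], [0, 0, 0, 0, 0, 0, 0.9]], "grip_force": 70}}

```text
t: 17.73
tool_pos: [529.0, 42.9, 36.2]
tcp_rot: [0.003, 0.671, 0.741, -0.0]
contact_force: [5.4, -29.8, 0.9]
grip_width: 0.29
```

```bash
cat > lev.py <<'E'
import cv2,numpy as np,sys
n=sys.argv[1]
a=cv2.imread(f"pics/s{n}.png").astype(int); d=a[:,:,1]-a[:,:,2]
out=[]
for cs in ((271,273),(274,276),(277,280),(280,283)):
    col=d[188:202,cs[0]:cs[1]].mean(1)
    gr=col[:4].mean(); frac=np.clip(col/gr,0,1); out.append(188-.5+frac[:11].sum())
print("lever edge",n,np.round(out,2))
g=cv2.cvtColor(a.astype(np.uint8),cv2.COLOR_BGR2GRAY).astype(float)
for r in (200,201):
    w=np.clip(178-g[r,261:267],0,None); print("line",r,round((w*np.arange(261,267)).sum()/w.sum(),2))
E
python3 line.py 17; for i in 5 6 7 8 9 10 12 15 16 17; do python3 lev.py $i; done
```

```text
199 [155 172 156 171 174 172 183 154  80 119 180 155 172 173 182]
200 [175 183 174 179 184 187 191 183  95 138 185 180 182 186 190]
201 [186 184 183 183 187 184 186 191 109 154 194 192 189 189 188]
t 17.77 box [-3.2 60.7 36.2] d scaled [-0.0017 -0.007   0.0079] rot scaled [ 0.0066  0.0089 -0.0038] F [  5.9 -28.9   0.8] w 24.6
lever edge 5 [192.65 191.62 191.82 192.51]
line 200 263.34
line 201 263.25
lever edge 6 [192.86 191.92 191.78 192.59]
line 200 263.53
line 201 263.37
lever edge 7 [193.25 192.52 191.6  191.91]
line 200 263.54
line 201 263.34
lever edge 8 [193.8  193.32 192.59 191.83]
line 200 263.52
line 201 263.36
lever edge 9 [194.33 193.91 193.43 192.8 ]
line 200 263.46
line 201 263.34
lever edge 10 [194.42 194.36 193.93 193.48]
line 200 263.5
line 201 263.55
lever edge 12 [195.07 195.17 195.18 194.97]
line 200 263.5
line 201 263.35
lever edge 15 [195.08 195.14 195.14 194.93]
line 200 263.52
line 201 263.37
lever edge 16 [195.32 195.3  195.39 195.28]
line 200 263.34
line 201 263.26
lever edge 17 [195.36 195.34 195.35 195.26]
line 200 263.33
line 201 263.26
```

{"fn": "step_arm", "kwargs": {"series": [[0, 0, 0, 0, 0, 0, 0.9], [0, 0, 0, 0, 0, 0, 0.9], [0, 0, 0, 0, 0, 0, 0.9], [0, 0, 0, 0, 0, 0, 0.9], [0, 0, 0, 0, 0, 0, 0.9], [0, 0, 0, 0, 0, 0, 0.9]]}}

```text
t: 18.52
tool_pos: [529.0, 42.9, 36.2]
tcp_rot: [0.003, 0.671, 0.741, -0.0]
contact_force: [6.4, -29.4, 0.5]
grip_width: 0.287
```

```bash
python3 line.py 18; python3 lev.py 18; python3 -c "
from rig import read_camera
import cv2;cv2.imwrite('pics/t18.png',read_camera('top')['image'][:,:,::-1])"
```

```text
199 [154 167 160 173 182 168 188 155  83 116 176 160 173 172 182]
200 [176 183 174 182 187 185 184 184  97 140 187 176 181 188 191]
201 [182 187 186 188 186 184 185 192 108 153 193 191 189 190 191]
t 18.57 box [-3.2 60.7 36.2] d scaled [-0.0017 -0.007   0.0079] rot scaled [ 0.0066  0.0089 -0.0038] F [  5.6 -29.6   0.6] w 24.6
lever edge 18 [195.36 195.35 195.42 195.19]
line 200 263.36
line 201 263.26
```

View pics/s18c.png

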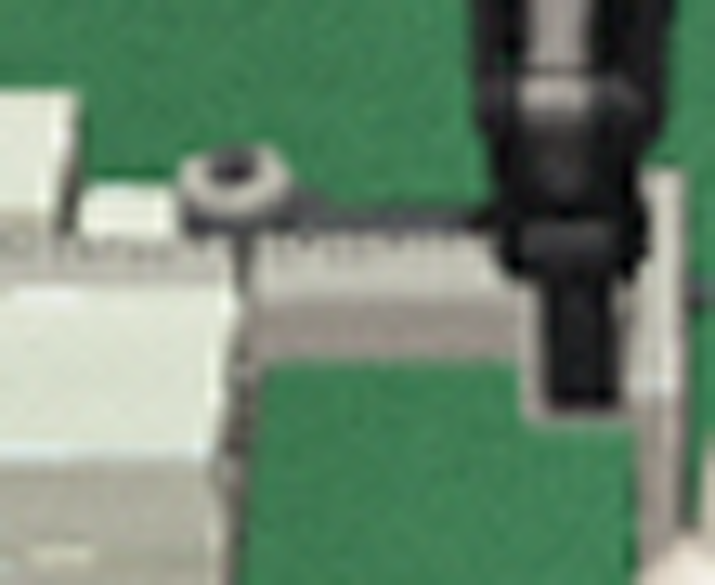

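View pics/t18.png

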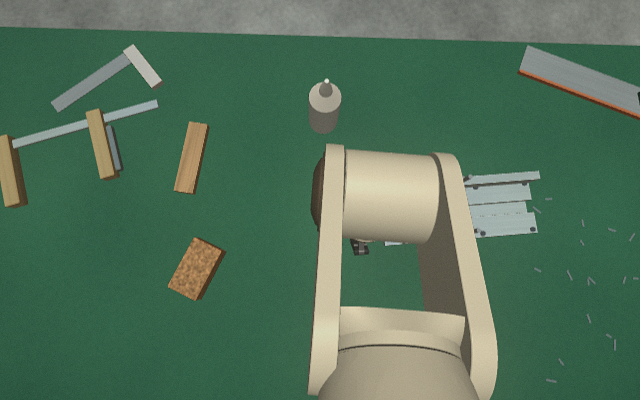

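The line sits at column 263.35 in the scene picture, against 263.5 for the edge. The lever edge is level at row 195.3, which matches angle 0. Nothing has drifted over the last 0.8 s, and the bystanders haven't moved.

```bash
python3 -c "
from rig import robot
print(robot.finish_job())"
```

```text
the job is handed in; nothing more can be done
None
```

The stop bar is set with its line at the bed's open end, the lever is shut, and I handed the job in at about 18.6 s with the gripper still holding both. I drew the bar out about 22 mm by pushing the plate with the fingers astride the bar. Then I closed the jaws slowly on bar and lever together, with one finger behind the plate so the cam could not drag the bar inward. The last grip was 70 N.

**Line:** by the scene camera it is about 0.4 mm inside the reading edge. That is close to what I can measure, since one pixel is 2.3 mm and the calibration is good to about 2 mm. It stayed within about 0.5 mm of the edge while the lever closed, and did not move over the last 0.8 s.

**Lever:** its outer edge in the picture matches the shut position to about 0.1 pixel (under 0.02 rad). At 30 N grip it had stalled about 0.03 rad short. It closed the rest of the way at 60 N and did not move further at 70 N.

**Bystanders:** the bottle, sanding block and offcut are where they started in the top picture.

**Checks that disagreed:**
- The opening reads about 25 mm, where bar and shut lever should be 32 mm wide. I took this to be finger flex, because the lever did not move when I raised the grip from 60 to 70 N, but I could not confirm it.
- About 30 N of outward push was left in the arm against the plate. My last nudge of about 0.8 mm did not shift the bar, which suggests it is clamped.
- The arm blocks the top camera's view of the bar, so the final line and lever readings come from the scene camera alone.

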